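Push the mousetrap into its hood with the brush and shut the hatch

TASK

Take the green scrubbing brush off the turntable rack by its head, set it down gently (not dropped) flat on the beige tray, let go and take it again by its handle. With the bristle head in front, push the steel mousetrap all the way to the back of the dark hood - only the brush head may touch the trap, never the robot or the brush handle - then draw the brush out and lay it flat on the tray, bristles down, in front of the hood and clear of its door. Finally push the orange sliding door fully shut against its frame; leave the bottles, jug and other things where they stand.

Things in the scene. Friction and masses are not known exactly. Their poses are not given: they have to be found in the camera images.
- brush: Green scrubbing brush, 200 mm long, 0.13 kg. Origin: mid-length, on the plane it rests on. +x from handle to head, z up. Head (block over light-green bristles): x +25 to +100 mm, 48 mm wide, 30 mm high, flat front at x = +100. Lies level on bristles and handle heel. Starts on the rack's lower deck, handle under the upper deck, only the head standing out.
- brush_handle: The brush's handle, rigidly part of the brush, same origin and axes: a bar x -100 to +25 mm, 22 mm wide, its underside 14 mm and top 30 mm above the resting plane; a heel at the tail (x -100 to -88) reaches down to the resting plane.
- rack: Fixed white two-deck rack (does not turn). Origin: underside centre, on the tray. Round lower deck, radius 150 mm, top at 45 mm. Upper deck x -60 to +110, y +-105 mm, underside 90, top 98 mm; posts at x -50 and +100, y +-90. The brush head stands out on its -x side: draw the brush out that way about 135 mm before lifting it over 10 mm.
- trap: Steel mousetrap, base 50 mm (x) by 100 mm (y) by 7 mm, with spring, clip and yellow bait pedal up to 17 mm high; 0.10 to 0.21 kg, slides on the beige tray, whose floor is 4 mm above the work surface. Origin: centre of its underside. It starts in front of the hood's mouth, a long side roughly facing it.
- hood: Fixed dark-grey hood with barred roof, on the tray. Origin: underside centre. Open mouth at x = -60 mm facing -x, no sill; inside y +-80 mm, back wall face at x = +50 (a flush trap has its origin at x = +25), 53 mm headroom, roof top 59 mm. Door track 54 to 66 mm high at x about -56 runs on to a post at y = +264; the closing jamb is at y = -85.
- door (a joint): Orange sliding door across the hood's mouth, 170 mm wide, 6 mm thick, x about -65 mm in the hood's frame. 0 = fully shut against the jamb, grows (m, up to 0.168) as it slides open along the hood's +y. It starts open, slides against about 1.5 N of friction and stays where left.
- door_tab (a point): Centre of the top of the black push tab on the door, 30 mm to the hood's -y of its middle (hood y = -30 mm when shut): 24 mm (hood x) by 16 mm (hood y), standing free from the track top up to this point, 113 mm above the tray (47 mm of free height). Push its +y side towards the hood's -y to shut the door.
- brush_tip (a point): Centre of the brush head's flat front face, 15 mm above the plane the brush rests on.
- brush_tail (a point): Centre of the end of the brush's handle, 15 mm above the plane the brush rests on.
- spray_a: Bystander: closed blue spray bottle, 65 mm wide, 168 mm tall, nozzle reaching 48 mm from its axis, on the upper deck of the rack. Origin: underside centre.
- spray_b: Bystander: closed white spray bottle with a red head, 65 mm wide, 168 mm tall, nozzle reaching 48 mm from its axis, on the upper deck. Origin: underside centre.
- jug: Bystander: purple plastic jug, 96 mm across, 120 mm tall, on the tray. Origin: underside centre.
- aerator: Bystander: chrome tap aerator, 28 mm across, 28 mm tall, on the tray. Origin: underside centre.
- tub: Bystander: yellow tub, 80 mm across, 90 mm tall, on the tray. Origin: underside centre.
- tablets: Bystander: cardboard box 90 x 130 x 70 mm, on the tray. Origin: underside centre.

How it is judged (in metres and radians):
On the way, in this order (a step that is already met when the one before it is completed fails the run):
1. the brush, taken by its head, is off the rack (horizontal distance between brush and rack above 0.12 m and contact force between the fingers and brush above 1 N and contact force between the fingers and brush_handle below 0.1 N), for 0.1 s.
2. the brush lies flat on the tray, let go (height (world z) of brush below 0.012 m and angle between brush's own z axis and vertical below 0.12 rad and linear speed of brush below 0.03 m/s and contact force between the fingers and brush below 0.1 N), for 0.2 s.
3. the brush is held by its handle and the trap is in the hood's mouth (contact force between the fingers and brush_handle above 1 N and x of trap in the frame of hood above -0.05 m), for 0.1 s.
4. the trap is at the back of the hood and the brush lies flat on the tray, clear of the hood, let go (all of step 2 and x of trap in the frame of hood above 0.003 m and height (world z) of trap below 0.012 m and (x of each of brush_tip, brush_tail in the frame of hood below -0.08 m or horizontal distance between brush and hood above 0.3 m)), for 0.2 s.
At the end, for the whole second after the job is handed in: The trap lies flat in the hood, its centre within 22 mm of flush against the back wall; the brush lies flat, bristles down, on the tray, let go and at rest, both ends over 20 mm out of the mouth or the brush over 0.3 m from the hood; the door is shut to within 6 mm and still (all of step 4 and linear speed of trap below 0.02 m/s and value of joint door below 0.006 m and velocity of joint door below 0.01 m/s); the robot touches nothing.
It fails at once if the robot touches the mousetrap (contact force between any of the fingers, the arm and trap above 0.3 N).
It fails at once if the brush handle touches the mousetrap (contact force between brush_handle and trap above 0.3 N).
It fails at once if the brush is dropped or thrown (contact force between the fingers and brush below 0.1 N and linear speed of brush above 0.6 m/s).
It fails at once if a bystander is shifted by more than 30 mm or tipped (distance of any of spray_a, spray_b, jug, aerator, tub, tablets from where it was at the start of the episode above 0.03 m or angle between any of spray_a, spray_b, jug, aerator, tub, tablets's own z axis and vertical above 0.5 rad).
It also fails if it takes over 64 s, if anything falls off the work surface, if the arm or the gripper's body presses on something with over 40 N, if the wrist force passes 120 N, or if a joint passes its speed limit or range.

ROBOT

A 6-joint arm with a two-finger parallel gripper is mounted at the origin on the work surface. World frame = base frame: x ahead of the robot, y to its left, z up, the work surface at z = 0. Lengths are in m, angles in degrees, forces in N, time in s.
With the tool pointing down it reaches from about 0.35 to 0.875 m from the base axis. Payload 4.2 kg.
Tool frame: the origin (TCP) lies between the finger pads; the fingertips stand 11 mm ahead of it and the grasp point (between the pads) lies 8 mm behind it; z points along the fingers, y is the direction in which the jaws open and shut (so a half turn about z gives the same grasp; the last joint's range is limited). The gripper opens to 87 mm and grips with 3 to 60 N. Pads are 19 mm wide; open, the fingers measure 117 mm over their backs; the gripper's body (75 mm by 190 mm) begins 51 mm behind the grasp point.
Start: joints at [86.207, 22.042, 0.453, 0, -68.411, -14.817], TCP at [0.199, 0.592, 0.205] pointing down, gripper open.
Joint ranges: [-179.83, 179.83], [-69.29, 118.12], [-61.27, 80.66], [-181.25, 117.63], [-171.15, -9.14], [-177.46, 177.46]. Speed limits (degrees/s): [159.86, 159.86, 180, 180, 180, 180].

INTERFACE

Orientations are given as a 3x3 rotation matrix whose columns are the frame's x, y, z axes.
In Python, from station import sense, capture, get_calibration, finish_job, search_frame, cut_out gives the robot as it stands.
- The arm moves only by the tool arm_command, never from a script. Its argument "rows" is a list of rows, each an object with "fingers": the opening in per cent of the stroke, from 0 (shut) to 100 (fully open); "travel": the shift along the tool's x, y, z in cm, a list of three; "roll": the turn about the tool's z in degrees. A call has 1 to 10 rows; each row is the pose to reach, as a shift and turn from the pose commanded when the call began, along the tool's axes at that moment; what a row does not reach only later rows make up. A row lasts 1/10 s, in which the tool goes at most 50 mm and 8.59 degrees, less where a joint would pass 70% of its speed; a pose out of reach is approached as far as the arm can. A call with a gripper value outside its range is refused whole. The fingers move at their own pace and stop on an object; the grip force is fixed at half the most. Time passes only in rows, so rows that repeat a pose let the fingers close. It gives the time, the measured TCP pose, the force and the opening at its end, in the units of the state.
- sense(): the state, without advancing time (a new reading comes with each control period).
- capture(name): name is "side" or "top"; returns (picture, depth): 384x512x3 uint8, red, green, blue; 384x512 float32, m along the optical axis (not along the pixel's ray), 0 where there is no reading.
- get_calibration(name): a dict with "fov_y" (degrees; the focal length in pixels is half the picture's height over the tangent of half this angle, whatever the lens; pixels are square), "cx", "cy" (the principal point, pixels), "origin" and "attitude" of the camera in the world. Camera axes: x right, y down, z forward; pixel columns grow to the right and rows downward; lengths in m; the calibration is good to about 2 mm. A picture is of the moment at which its call begins. get_calibration takes no time and is no camera call.
- finish_job(): hands the job in, once; it reports no verdict.
Trained networks look in the newest picture that a camera, given by its name, has taken for a name from the list of things; names that differ only in an ending like _2 or _b are one class to them, and where a whole thing is asked for, a point or a joint stands for the part that bears it (a point fixed in the world has none). Each returns a list of dicts, best first, with "p" (0 to 1); they miss things now and then, are a little off and sometimes report something else, mostly with a low value. They report only what shows in the picture. A call takes as long as a camera call.
- search_frame(camera, label): "position" ([x, y, z] in m, in world coordinates, good to about 4 mm: the middle of the surface that is visible of it).
- cut_out(camera, label): "mask" (384x512 bool, what is visible of it).
The state is a dict: "time_s": time; "joints": joint angles; "joint_velocities": joint speeds; "effort": joint torques, N m; "tcp_pos": TCP position; "ee_rot": TCP orientation; "wrist_force": force on the tool from outside, world axes, zero at the start; "moment": the same for the moment, N m; "gripper_width": opening from 0.0 (shut) to 1.0 (fully open).
Only numpy, scipy, OpenCV 4.12 (cv2) and the standard library are available. Lean on these libraries where they do the work, as an engineer would, in place of code of your own. Each camera call takes 0.05 s, during which the arm holds its last target. There are 200 camera calls.

## Working session

There is one attempt and no reset: what is moved stays moved. The work goes in short steps, Python scripts to look and compute and a tool call to move; the robot and the scene stay as the last step left them, time stands still between calls to the robot, and variables do not carry over. Pictures are saved under pics/ and viewed, about 8 in all and at most 12, crops included, and the job is handed in when it is done.

Besides the shell and the picture viewer there is one more tool, called after "Request:" by a JSON object that holds its "api" and its "payload". arm_command: Moves the arm, as the interface text tells. Its arguments: {"type":"object","properties":{"rows":{"type":"array","items":{"type":"object","properties":{"fingers":{"type":"number"},"travel":{"type":"array","items":{"type":"number"}},"roll":{"type":"number"}}}}},"required":["rows"]}

```bash
ls; mkdir -p pics; cat > h.py <<'E'
import numpy as np, cv2
from station import *
def pts(cam,depth):
    c=get_calibration(cam);f=depth.shape[0]/2/np.tan(np.radians(c['fov_y'])/2)
    v,u=np.mgrid[:depth.shape[0],:depth.shape[1]]
    P=np.stack([(u-c['cx'])/f*depth,(v-c['cy'])/f*depth,depth],-1)
    return P@np.array(c['attitude']).T+np.array(c['origin'])
def shot(cam,name=None):
    im,d=capture(cam)
    if name: cv2.imwrite(f'pics/{name}.png',im[...,::-1])
    return im,d,pts(cam,d)
E
python3 - <<'E'
from h import *
np.set_printoptions(precision=4,suppress=True)
a,_,P=shot('top');b,_,Q=shot('side')
cv2.imwrite('pics/a.png',cv2.resize(a,(800,600))[...,::-1]);cv2.imwrite('pics/b.png',cv2.resize(b,(800,600))[...,::-1])
np.savez('s0',a=a,P=P,b=b,Q=Q)
for c in('top','side'):
  k=get_calibration(c);print(c,k)
  for l in['brush','rack','trap','hood','door','door_tab','spray_a','jug','aerator','tub','tablets','brush_tip']:
    print(l,[(np.array(r['position']).round(3).tolist(),round(r['p'],2)) for r in search_frame(c,l)[:2]])
s=sense();print(s)
E
```

```text
pics
top {'fov_y': 42.64183021038704, 'cx': 248.95959505718363, 'cy': 183.81550285492062, 'origin': array([ 0.2698, -0.0379,  1.5964]), 'attitude': array([[-0.0146, -0.9844,  0.1755],
       [-0.9999,  0.015 ,  0.0011],
       [-0.0037, -0.1755, -0.9845]])}
brush [([0.422, -0.342, 0.073], 0.92)]
rack [([0.474, -0.405, 0.08], 0.76)]
trap [([0.56, 0.066, 0.012], 0.71)]
hood [([0.506, 0.23, 0.066], 0.75)]
door [([0.387, 0.184, 0.067], 0.85), ([0.42, -0.344, 0.078], 0.69)]
door_tab [([0.38, 0.187, 0.068], 0.63), ([0.755, 0.024, 0.056], 0.43)]
spray_a [([0.464, -0.473, 0.202], 0.91), ([0.545, -0.428, 0.2], 0.89)]
jug [([0.756, 0.021, 0.052], 0.74), ([0.385, 0.185, 0.066], 0.43)]
aerator []
tub [([0.353, 0.42, 0.095], 0.66)]
tablets [([0.484, 0.444, 0.075], 0.74)]
brush_tip [([0.425, -0.343, 0.081], 0.9)]
side {'fov_y': 48.77735098776903, 'cx': 255.148391092321, 'cy': 186.25562164453336, 'origin': array([0.3567, 0.7956, 1.0543]), 'attitude': array([[-0.9731, -0.1687,  0.1571],
       [-0.2305,  0.7199, -0.6547],
       [-0.0027, -0.6733, -0.7394]])}
brush [([0.423, -0.331, 0.076], 0.83), (
[... 364 characters left out ...]
[([0.708, 0.12, 0.03], 0.63)]
tub [([0.354, 0.44, 0.099], 0.76)]
tablets [([0.485, 0.453, 0.08], 0.69)]
brush_tip [([0.422, -0.328, 0.079], 0.63)]
{'time_s': 1.3, 'joints': array([ 86.2063,  22.0421,   0.4523,   0.0004, -68.412 , -14.816 ]), 'joint_velocities': array([ 0.0432,  0.0369, -0.1268, -0.0432,  0.0205, -0.0024]), 'effort': array([  0.0002, -39.0472,  18.7627,   4.2246,   0.0155,  -0.    ]), 'tcp_pos': array([0.1994, 0.5923, 0.2047]), 'ee_rot': array([[ 0.9477, -0.3191,  0.    ],
       [-0.3191, -0.9477, -0.    ],
       [ 0.    ,  0.    , -1.    ]]), 'wrist_force': array([-1.4448, -0.0901, -0.1753]), 'moment': array([-0.0408,  0.0216,  0.0284]), 'gripper_width': 0.999390378311535}
```

View pics/a.png

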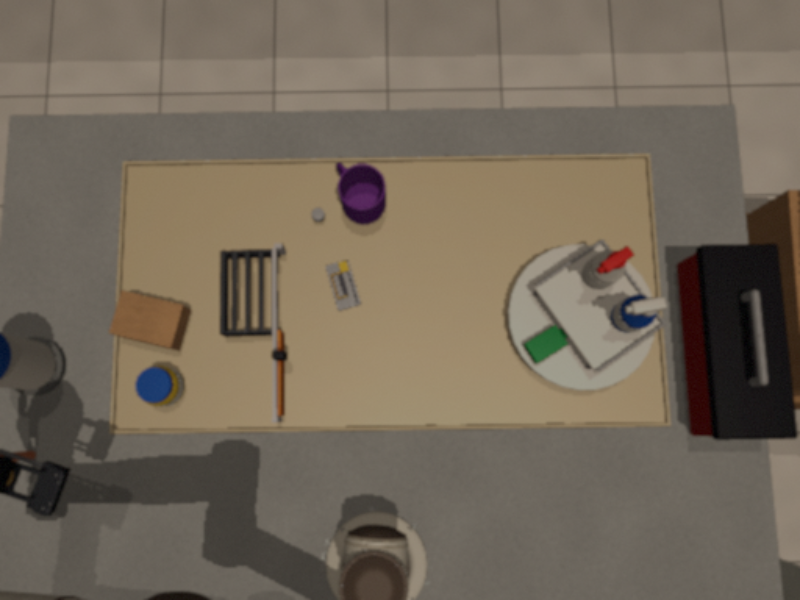

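View pics/b.png

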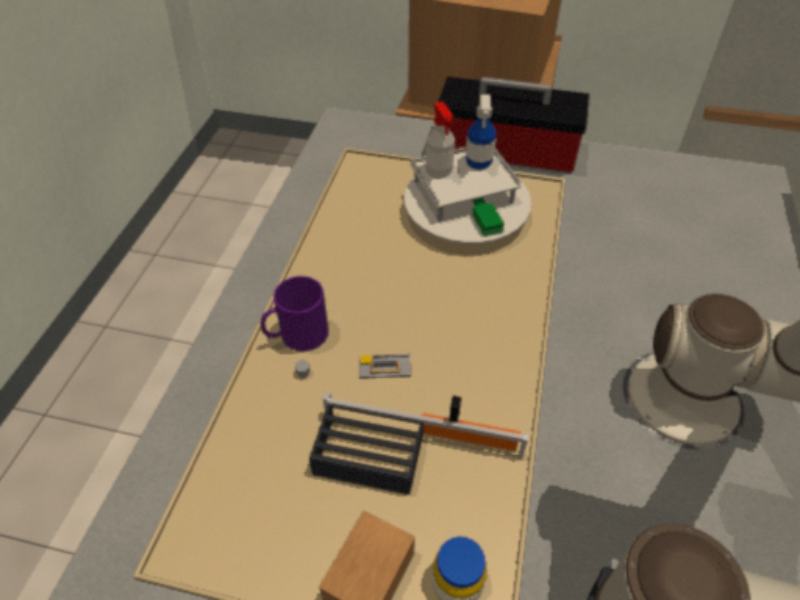

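The top view shows the hood on the left (mouth facing world -y, around px 275,290), the trap at about (343,285), the green brush head at (546,343) on the rack and the door tab at (279,354). The side view agrees. Next I'll fit the poses.

```bash
cat >> h.py <<'E'
def rect(xy):
    (c,s,a)=cv2.minAreaRect(xy.astype(np.float32)); return np.round(c,4),np.round(s,4),round(a,1)
def trim(xy,k=6):
    # remove sparse outliers by opening on 2mm raster
    o=xy.min(0);g=((xy-o)/.002).astype(int);m=np.zeros(g.max(0)+1,np.uint8);m[g[:,0],g[:,1]]=1
    m=cv2.morphologyEx(m,cv2.MORPH_CLOSE,np.ones((3,3)));m=cv2.morphologyEx(m,cv2.MORPH_OPEN,np.ones((3,3)))
    return xy[m[g[:,0],g[:,1]]>0]
E
python3 - <<'E'
from h import *
z=np.load('s0.npz')
for c,im,P in(('top',z['a'],z['P']),('side',z['b'],z['Q'])):
    print(c)
    hsv=cv2.cvtColor(im,cv2.COLOR_RGB2HSV).astype(int);H,S,V=hsv[...,0],hsv[...,1],hsv[...,2]
    X=P
    g=(H>50)&(H<85)&(S>100)&(X[...,2]>.03)&(X[...,2]<.12)&(X[...,0]<.6)
    top=g&(X[...,2]>.068)
    print('green',g.sum(),np.median(X[top][:,2]),rect(X[top][:,:2]))
    box=lambda x0,x1,y0,y1,z0,z1:(X[...,0]>x0)&(X[...,0]<x1)&(X[...,1]>y0)&(X[...,1]<y1)&(X[...,2]>z0)&(X[...,2]<z1)
    t=box(.49,.62,.0,.13,-.02,.05)&(S<85)
    print('trap',t.sum(),np.median(X[t],0),rect(trim(X[t][:,:2])))
    d=box(.48,.6,-.1,.0,-.05,.05);print('floor',np.median(X[d][:,2]))
    h=box(.4,.62,.15,.33,.05,.075)&(V<90)
    print('hood roof',h.sum(),rect(trim(X[h][:,:2])))
    tr=box(.25,.62,.12,.2,.055,.09);p=X[tr][:,:2];print('track',rect(trim(p)),np.median(X[tr][:,2]))
    o=(H>3)&(H<15)&(S>190)&box(.2,.6,.1,.25,-.0,.1)
    print('door',o.sum(),X[o].min(0),X[o].max(0))
    tb=box(.3,.5,.12,.25,.085,.14);print('tab',tb.sum(),np.median(X[tb],0) if tb.any() else 0, rect(X[tb][:,:2]) if tb.any() else 0)
    rk=box(.3,.7,-.6,-.2,.085,.112)&(S<60)
    print('upper',rk.sum(),rect(trim(X[rk][:,:2])))
    rk=box(.25,.75,-.62,-.2,.035,.06)&(S<70);q=X[rk][:,:2]
    print('lower',rk.sum(),cv2.minEnclosingCircle(trim(q).astype(np.float32)))
E
```

```text
top
green 341 0.0788997627148591 (array([ 0.425 , -0.3456]), array([0.0426, 0.0794]), 31.4)
trap 1399 [0.54910396 0.06387852 0.0050708 ] (array([0.5549, 0.0644]), array([0.1296, 0.1289]), 0.1)
floor 0.003923903961841613
hood roof 615 (array([0.5378, 0.258 ]), array([0.1663, 0.0992]), 3.0)
track (array([0.4498, 0.1913]), array([0.3382, 0.0173]), 0.1) 0.06824880940031175
door 91 [0.29586132 0.18235738 0.02909208] [0.4576578  0.18597297 0.07366961]
tab 53 [0.40677174 0.17966547 0.11478675] (array([0.4067, 0.181 ]), array([0.0222, 0.0158]), 87.2)
upper 2589 (array([ 0.4962, -0.4452]), array([0.2098, 0.1696]), 33.3)
lower 2737 ((0.4833294153213501, -0.42508888244628906), 0.1502196192741394)
side
green 305 0.07661290167041951 (array([ 0.4302, -0.3492]), array([0.0461, 0.1017]), 28.9)
trap 382 [0.55558124 0.06895133 0.01036387] (array([0.5595, 0.0655]), array([0.0996, 0.0517]), 14.2)
floor 0.0026434172871863115
hood roof 1282 (array([0.5101, 0.2574]), array([0.2244, 0.1153]), 3.1)
track (array([0.4499, 0.1918]), array([0.0162, 0.3387]), 90.0) 0.06744427763743555
door 326 [0.2949781  0.18792501 0.00627569] [0.45718441 0.19605383 0.06807959]
tab 87 [0.40595907 0.19320701 0.11309474] (array([0.4063, 0.1847]), array([0.0265, 0.0161]), 90.0)
upper 1351 (array([ 0.4934, -0.4419]), array([0.2126, 0.1692]), 32.6)
lower 1678 ((0.4824221730232239, -0.4152267873287201), 0.14787836372852325)
```

```bash
cat >> h.py <<'E'
def go(*T):
    """targets (x,y,z,psi_deg of tool x) -> rows from present pose"""
    s=sense();R=np.array(s['ee_rot']);p=np.array(s['tcp_pos']);psi=np.degrees(np.arctan2(R[1,0],R[0,0]))
    print('t',round(s['time_s'],2),'tcp',p.round(4),'psi',psi.round(2),'w',round(s['gripper_width'],3),'F',np.round(s['wrist_force'],1))
    for t in T:
        d=R.T@(np.array(t[:3])-p)*100; print(t,'travel',d.round(2).tolist(),'roll',round(-((t[3]-psi+180)%360-180),2))
E
echo
```

Request:
{"api": "arm_command", "payload": {"rows": [{"fingers": 100,"travel": [41,27.5,-4.5],"roll": 40},{"fingers": 100,"travel": [41,27.5,-4.5],"roll": 40},{"fingers": 100,"travel": [41,27.5,-4.5],"roll": 40},{"fingers": 100,"travel": [41,27.5,-4.5],"roll": 40},{"fingers": 100,"travel": [41,27.5,-4.5],"roll": 40},{"fingers": 100,"travel": [41,27.5,-4.5],"roll": 40},{"fingers": 100,"travel": [41,27.5,-4.5],"roll": 40},{"fingers": 100,"travel": [41,27.5,-4.5],"roll": 40},{"fingers": 100,"travel": [41,27.5,-4.5],"roll": 40},{"fingers": 100,"travel": [41,27.5,-4.5],"roll": 40}]}}

```text
time_s: 2.3
tcp_pos: [0.5013, 0.1989, 0.2504]
ee_rot: [[0.521, -0.854, 0.001], [-0.854, -0.521, 0.0], [0.0, -0.001, -1.0]]
wrist_force: [0.8, 0.2, -0.0]
gripper_width: 0.998
```

```bash
python3 -c "
from h import *
go((.423,-.34,.2,-58.5))"
```

```text
t 2.3 tcp [0.5013 0.1989 0.2504] psi -58.63 w 0.998 F [ 0.8  0.2 -0. ]
(0.423, -0.34, 0.2, -58.5) travel [41.93, 34.75, 5.01] roll -0.13
```

Request:
{"api": "arm_command", "payload": {"rows": [{"fingers": 100,"travel": [41.9,34.8,5],"roll": 0},{"fingers": 100,"travel": [41.9,34.8,5],"roll": 0},{"fingers": 100,"travel": [41.9,34.8,5],"roll": 0},{"fingers": 100,"travel": [41.9,34.8,5],"roll": 0},{"fingers": 100,"travel": [41.9,34.8,5],"roll": 0},{"fingers": 100,"travel": [41.9,34.8,5],"roll": 0},{"fingers": 100,"travel": [41.9,34.8,5],"roll": 0},{"fingers": 100,"travel": [41.9,34.8,5],"roll": 0},{"fingers": 100,"travel": [41.9,34.8,5],"roll": 0},{"fingers": 100,"travel": [41.9,34.8,5],"roll": 0}]}}

```text
time_s: 3.3
tcp_pos: [0.4276, -0.2938, 0.2043]
ee_rot: [[0.521, -0.854, 0.001], [-0.854, -0.521, -0.0], [0.001, -0.001, -1.0]]
wrist_force: [2.0, -0.3, -0.1]
gripper_width: 0.999
```

```bash
python3 -c "
from h import *
go((.423,-.338,.067,-58.6))"
```

```text
t 3.3 tcp [ 0.4276 -0.2938  0.2043] psi -58.6 w 0.999 F [ 2.  -0.3 -0.1]
(0.423, -0.338, 0.067, -58.6) travel [3.52, 2.71, 13.73] roll -0.0
```

Request:
{"api": "arm_command", "payload": {"rows": [{"fingers": 100,"travel": [3.5,2.7,2],"roll": 0},{"fingers": 100,"travel": [3.5,2.7,5],"roll": 0},{"fingers": 100,"travel": [3.5,2.7,8],"roll": 0},{"fingers": 100,"travel": [3.5,2.7,10],"roll": 0},{"fingers": 100,"travel": [3.5,2.7,10],"roll": 0},{"fingers": 100,"travel": [3.5,2.7,10],"roll": 0}]}}

```text
time_s: 3.9
tcp_pos: [0.4238, -0.3361, 0.1046]
ee_rot: [[0.521, -0.853, 0.0], [-0.853, -0.521, -0.001], [0.001, 0.0, -1.0]]
wrist_force: [0.3, 1.3, -0.2]
gripper_width: 0.996
```

```bash
python3 -c "
from h import *
go((.423,-.338,.067,-58.6))
im,d,P=shot('side');cv2.imwrite('pics/c.png',cv2.resize(im[80:200,220:380],(800,600))[...,::-1])"
```

```text
t 3.9 tcp [ 0.4238 -0.3361  0.1046] psi -58.58 w 0.996 F [ 0.3  1.3 -0.2]
(0.423, -0.338, 0.067, -58.6) travel [0.12, 0.16, 3.76] roll 0.02
```

View pics/c.png

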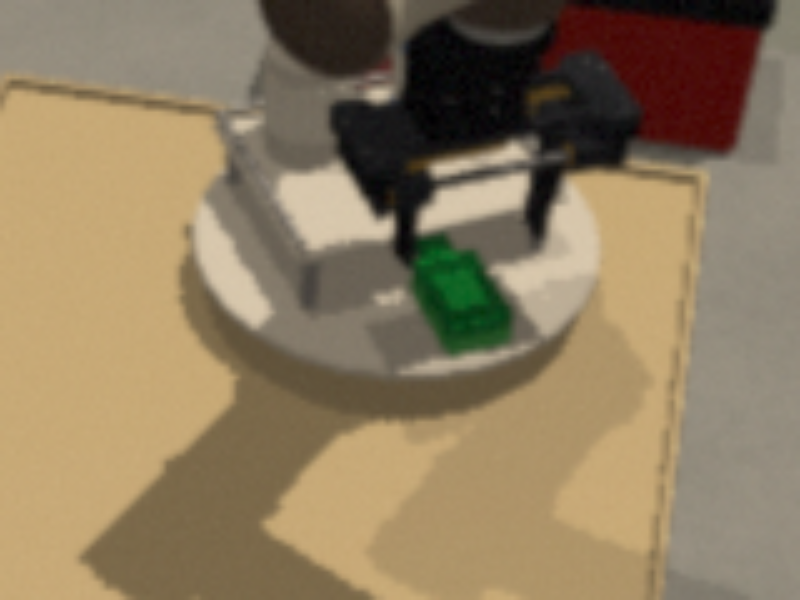

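The crop shows the open fingers at px (400,255) and (540,240) straddling the line of the green head (about 460,300). Descend and close.

Request:
{"api": "arm_command", "payload": {"rows": [{"fingers": 100,"travel": [0,0.1,1.5],"roll": 0},{"fingers": 100,"travel": [0,0.1,3],"roll": 0},{"fingers": 100,"travel": [0,0.1,3.8],"roll": 0},{"fingers": 100,"travel": [0,0.1,3.8],"roll": 0},{"fingers": 30,"travel": [0,0.1,3.8],"roll": 0},{"fingers": 30,"travel": [0,0.1,3.8],"roll": 0},{"fingers": 30,"travel": [0,0.1,3.8],"roll": 0},{"fingers": 30,"travel": [0,0.1,3.8],"roll": 0},{"fingers": 30,"travel": [0,0.1,3.8],"roll": 0},{"fingers": 30,"travel": [0,0.1,3.8],"roll": 0}]}}

```text
time_s: 4.95
tcp_pos: [0.4225, -0.3363, 0.0661]
ee_rot: [[0.521, -0.854, 0.0], [-0.854, -0.521, -0.0], [0.0, -0.0, -1.0]]
wrist_force: [0.0, -0.1, -0.8]
gripper_width: 0.541
```

Request:
{"api": "arm_command", "payload": {"rows": [{"fingers": 30,"travel": [0,0,-0.4],"roll": 0},{"fingers": 30,"travel": [-2,0,-0.5],"roll": 0},{"fingers": 30,"travel": [-4,0,-0.5],"roll": 0},{"fingers": 30,"travel": [-6,0,-0.5],"roll": 0},{"fingers": 30,"travel": [-8,0,-0.5],"roll": 0},{"fingers": 30,"travel": [-10,0,-0.5],"roll": 0},{"fingers": 30,"travel": [-12,0,-0.5],"roll": 0},{"fingers": 30,"travel": [-14,0,-0.5],"roll": 0},{"fingers": 30,"travel": [-16,0,-0.5],"roll": 0},{"fingers": 30,"travel": [-16,0,-0.5],"roll": 0}]}}

```text
time_s: 5.95
tcp_pos: [0.3376, -0.1986, 0.0713]
ee_rot: [[0.522, -0.853, -0.001], [-0.853, -0.522, 0.0], [-0.001, 0.0, -1.0]]
wrist_force: [0.1, -1.1, -0.0]
gripper_width: 0.303
```

```bash
python3 -c "
from h import *
go((.5,-.13,.15,-58.6),(.55,-.055,.12,-90))
im,d,P=shot('side');cv2.imwrite('pics/d.png',cv2.resize(im[80:260,180:420],(800,600))[...,::-1])"
```

```text
t 5.95 tcp [ 0.3376 -0.1986  0.0713] psi -58.52 w 0.303 F [ 0.1 -1.1 -0. ]
(0.5, -0.13, 0.15, -58.6) travel [2.63, -17.43, -7.88] roll 0.08
(0.55, -0.055, 0.12, -90) travel [-1.16, -25.61, -4.88] roll 31.48
```

View pics/d.png

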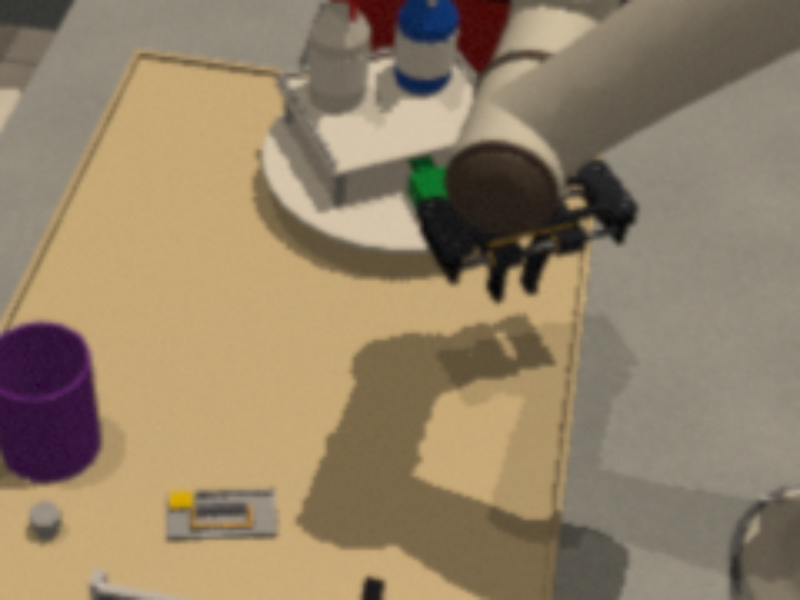

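The crop shows empty fingers at (510,270) and the brush still on the rack at (430,180), so the grip slipped off. Re-measure the head.

```bash
cat >> h.py <<'E'
def green(cam,zmin,zmax=.2):
    im,d,P=shot(cam);hsv=cv2.cvtColor(im,cv2.COLOR_RGB2HSV).astype(int)
    g=(hsv[...,0]>50)&(hsv[...,0]<85)&(hsv[...,1]>100)&(P[...,2]>zmin)&(P[...,2]<zmax)&(P[...,0]>.25)
    if g.sum()<9: print(cam,'no green');return im,None
    X=P[g];print(cam,'green',g.sum(),'z50',np.median(X[:,2]).round(4),'rect',rect(X[:,:2]));return im,X
E
python3 -c "
from h import *
im,X=green('top',.06)
cv2.imwrite('pics/e.png',cv2.resize(im[130:280,300:500],(800,600))[...,::-1])"
```

```text
top green 354 z50 0.079 rect (array([ 0.4677, -0.5249]), array([0.379 , 0.2946]), 68.7)
```

View pics/e.png

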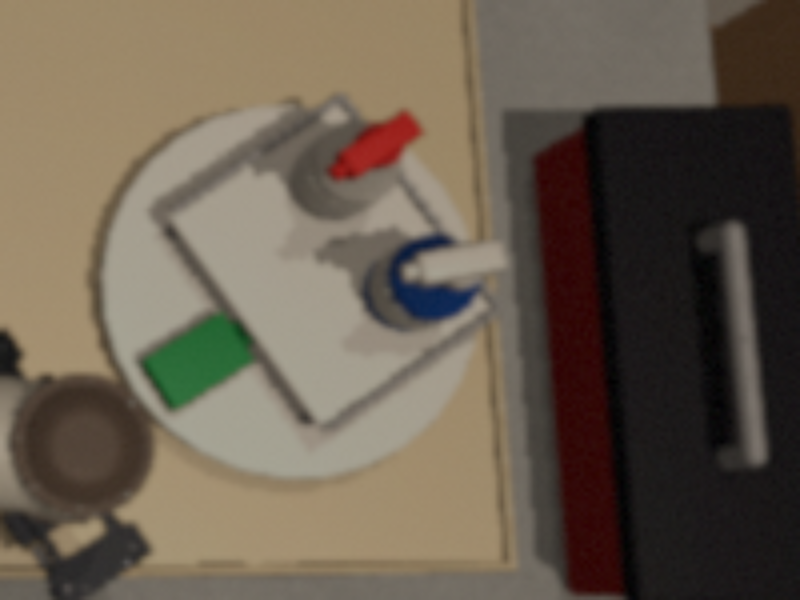

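The brush hasn't moved, so the fingers were most likely still closing when I pulled. Retry with a longer close and a full shut command.

Request:
{"api": "arm_command", "payload": {"rows": [{"fingers": 100,"travel": [0,0,-3.5],"roll": 0},{"fingers": 100,"travel": [4,0,-3.5],"roll": 0},{"fingers": 100,"travel": [8,0,-3.5],"roll": 0},{"fingers": 100,"travel": [12,0,-3.5],"roll": 0},{"fingers": 100,"travel": [16,0,-3.5],"roll": 0},{"fingers": 100,"travel": [16.2,0,-3.5],"roll": 0},{"fingers": 100,"travel": [16.2,0,-2],"roll": 0},{"fingers": 100,"travel": [16.2,0,-0.5],"roll": 0},{"fingers": 100,"travel": [16.2,0,0.5],"roll": 0},{"fingers": 100,"travel": [16.2,0,0.5],"roll": 0}]}}

```text
time_s: 7.05
tcp_pos: [0.4225, -0.3377, 0.0645]
ee_rot: [[0.52, -0.854, -0.003], [-0.854, -0.52, 0.001], [-0.003, 0.002, -1.0]]
wrist_force: [0.8, 0.6, 0.0]
gripper_width: 0.987
```

Request:
{"api": "arm_command", "payload": {"rows": [{"fingers": 0,"travel": [0,0,0],"roll": 0},{"fingers": 0,"travel": [0,0,0],"roll": 0},{"fingers": 0,"travel": [0,0,0],"roll": 0},{"fingers": 0,"travel": [0,0,0],"roll": 0},{"fingers": 0,"travel": [0,0,0],"roll": 0},{"fingers": 0,"travel": [0,0,0],"roll": 0},{"fingers": 0,"travel": [0,0,0],"roll": 0},{"fingers": 0,"travel": [0,0,0],"roll": 0},{"fingers": 0,"travel": [0,0,0],"roll": 0},{"fingers": 0,"travel": [0,0,0],"roll": 0}]}}

```text
time_s: 8.05
tcp_pos: [0.4235, -0.338, 0.066]
ee_rot: [[0.521, -0.854, -0.0], [-0.854, -0.521, -0.0], [-0.0, 0.0, -1.0]]
wrist_force: [0.5, 1.0, 0.0]
gripper_width: 0.169
```

```bash
python3 -c "
from h import *
go()
im,d,P=shot('top');im2,d,P=shot('side')
cv2.imwrite('pics/f.png',np.hstack([cv2.resize(im[140:280,300:440],(400,400)),cv2.resize(im2[80:200,240:360],(400,400))])[...,::-1])
print(sense()['gripper_width'])
"
```

```text
t 8.05 tcp [ 0.4235 -0.338   0.066 ] psi -58.61 w 0.169 F [0.5 1.  0. ]
0.08299706752390096
```

View pics/f.png

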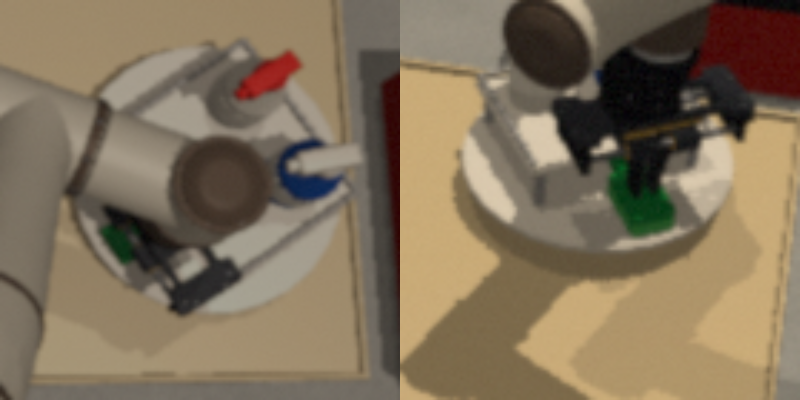

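Both views show the fingers nearly shut, seemingly above the head rather than astride it. Check the fingertip height from depth.

```bash
python3 -c "
from h import *
np.set_printoptions(precision=4,suppress=True)
im,X=green('side',.045,.1)
im,d,P=shot('side')
V=im.max(-1);
X=P.reshape(-1,3);m=(V.ravel()<70)&(np.linalg.norm(X[:,:2]-[.4235,-.338],axis=1)<.04)
Z=X[m];print(m.sum(),np.sort(Z[:,2])[:12],np.median(Z,0))
for lo in np.arange(.05,.16,.01):
  q=Z[(Z[:,2]>lo)&(Z[:,2]<lo+.01)]
  if len(q):print(lo.round(2),len(q),q.mean(0),q.min(0),q.max(0))
g=(cv2.cvtColor(im,cv2.COLOR_RGB2HSV)[...,1]>100)&(P[...,2]>.045)&(P[...,2]<.09)&(np.linalg.norm(P[...,:2]-[.425,-.345],axis=-1)<.07);hue=cv2.cvtColor(im,cv2.COLOR_RGB2HSV)[...,0];g&=(hue>50)&(hue<85)
print('head',g.sum(),rect(P[g][:,:2]),np.percentile(P[g][:,2],[5,50,95]))
print(sense()['gripper_width'])
"
```

```text
side green 256 z50 0.0755 rect (array([ 0.4294, -0.3476]), array([0.0459, 0.1017]), 31.1)
733 [0.0564 0.0575 0.0613 0.0625 0.0626 0.0642 0.0645 0.0649 0.0651 0.0654
 0.0655 0.0656] [ 0.4183 -0.3153  0.1948]
0.05 2 [ 0.4426 -0.3308  0.057 ] [ 0.438  -0.3372  0.0564] [ 0.4472 -0.3244  0.0575]
0.06 22 [ 0.4292 -0.3191  0.0664] [ 0.3927 -0.3534  0.0613] [ 0.4575 -0.2981  0.0699]
0.07 117 [ 0.4238 -0.3267  0.0761] [ 0.3898 -0.3685  0.0703] [ 0.4586 -0.2997  0.0799]
0.08 21 [ 0.4243 -0.3295  0.0837] [ 0.3981 -0.3544  0.0803] [ 0.448  -0.3058  0.0892]
0.09 17 [ 0.4228 -0.3311  0.094 ] [ 0.4104 -0.3399  0.0902] [ 0.4364 -0.3236  0.0988]
0.1 16 [ 0.425  -0.3301  0.1042] [ 0.412  -0.3418  0.1   ] [ 0.4379 -0.3228  0.1087]
0.11 21 [ 0.4204 -0.3292  0.1144] [ 0.4073 -0.3372  0.1101] [ 0.4382 -0.3218  0.1198]
0.12 20 [ 0.4194 -0.3282  0.1248] [ 0.405  -0.3379  0.1212] [ 0.4341 -0.3176  0.1298]
0.13 5 [ 0.4063 -0.3348  0.1333] [ 0.4027 -0.3389  0.1318] [ 0.4091 -0.3329  0.1358]
0.14 3 [ 0.4062 -0.3327  0.1411] [ 0.4029 -0.3335  0.1404] [ 0.4095 -0.3319  0.1423]
0.15 6 [ 0.4167 -0.3158  0.1569] [ 0.3924 -0.3438  0.1519] [ 0.4444 -0.2981  0.1595]
head 254 (array([ 0.4301, -0.3485]), array([0.046 , 0.1045]), 30.0) [0.0539 0.0753 0.0816]
0.030815353102552682
```

Request:
{"api": "arm_command", "payload": {"rows": [{"fingers": 0,"travel": [0,0,-3],"roll": 0},{"fingers": 0,"travel": [0,0,-7],"roll": 0},{"fingers": 0,"travel": [-4,0,-7],"roll": 0},{"fingers": 0,"travel": [-9,0,-7],"roll": 0},{"fingers": 0,"travel": [-13,0,-7],"roll": 0},{"fingers": 0,"travel": [-13,0,-7],"roll": 0},{"fingers": 0,"travel": [-13,0,-7],"roll": 0}]}}

```text
time_s: 8.95
tcp_pos: [0.3561, -0.2267, 0.1367]
ee_rot: [[0.522, -0.853, 0.002], [-0.853, -0.522, -0.001], [0.002, -0.001, -1.0]]
wrist_force: [0.4, -1.3, -0.3]
gripper_width: 0.006
```

```bash
python3 -c "
from h import *
np.set_printoptions(precision=4,suppress=True)
go()
p=np.array(sense()['tcp_pos'])
for i in range(2):
  im,d,P=shot('side')
  X=P.reshape(-1,3);m=(np.linalg.norm(X[:,:2]-p[:2],axis=1)<.045)&(X[:,2]>p[2]-.06)
  Z=X[m]
  print(np.sort(Z[:,2])[:10])
for lo in np.arange(p[2]-.06,p[2]+.06,.01):
  q=Z[(Z[:,2]>lo)&(Z[:,2]<lo+.01)]
  if len(q):print((lo-p[2]).round(3),len(q),np.median(q,0)-p,q.min(0)-p,q.max(0)-p)
cv2.imwrite('pics/g.png',cv2.resize(im[80:260,180:420],(800,600))[...,::-1])
"
```

```text
t 8.95 tcp [ 0.3561 -0.2267  0.1367] psi -58.51 w 0.006 F [ 0.4 -1.3 -0.3]
[0.1533 0.1535 0.1538 0.1543 0.1544 0.1555 0.1565 0.1573 0.1574 0.158 ]
[0.1531 0.1532 0.1536 0.1554 0.1556 0.1559 0.1559 0.1565 0.1569 0.1572]
0.01 8 [-0.0087  0.0061  0.0188] [-0.0136 -0.0051  0.0163] [0.013  0.0161 0.0198]
0.02 20 [0.0004 0.0064 0.025 ] [-0.0125 -0.0023  0.0202] [0.0104 0.0166 0.0291]
0.03 21 [0.0002 0.0078 0.0337] [-0.0139 -0.002   0.0306] [0.0114 0.0147 0.0397]
0.04 19 [-0.0037  0.008   0.0462] [-0.0152  0.0025  0.0402] [0.0124 0.0172 0.0492]
0.05 24 [-0.0029  0.0088  0.0556] [-0.017  -0.0003  0.0509] [0.0134 0.0189 0.0598]
```

View pics/g.png

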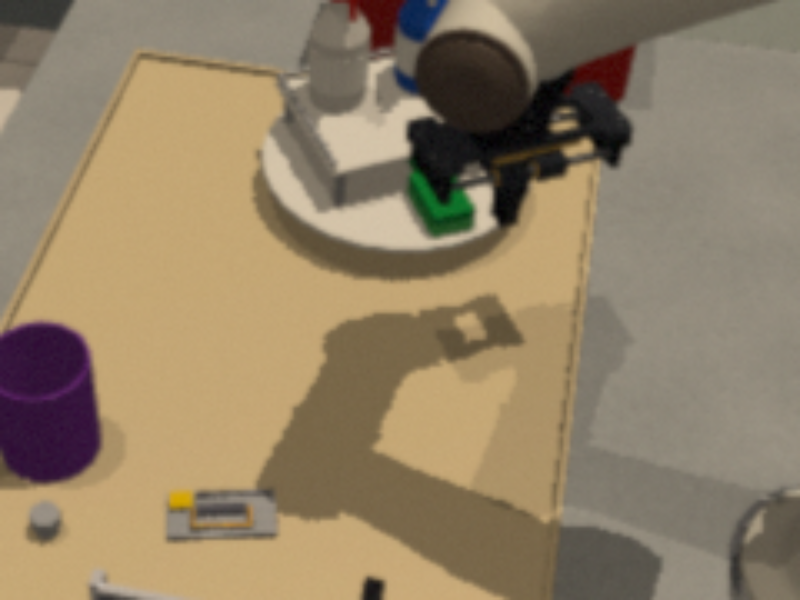

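The crop shows the closed fingertips at (508,215). Depth puts them about 16 mm above the reported TCP height, where the description says 11 mm below, so the fingers passed over the brush. I'll allow for this 27 mm offset and check it against contact.

Request:
{"api": "arm_command", "payload": {"rows": [{"fingers": 100,"travel": [4,0,0],"roll": 0},{"fingers": 100,"travel": [8,0,0],"roll": 0},{"fingers": 100,"travel": [12,0.1,0],"roll": 0},{"fingers": 100,"travel": [13,0.1,0],"roll": 0},{"fingers": 100,"travel": [13,0.1,0],"roll": 0},{"fingers": 100,"travel": [13,0.1,0],"roll": 0},{"fingers": 100,"travel": [13,0.1,0],"roll": 0},{"fingers": 100,"travel": [13,0.1,2],"roll": 0},{"fingers": 100,"travel": [13,0.1,4],"roll": 0},{"fingers": 100,"travel": [13,0.1,4],"roll": 0}]}}

```text
time_s: 10.05
tcp_pos: [0.4205, -0.3366, 0.0941]
ee_rot: [[0.521, -0.853, -0.005], [-0.853, -0.521, 0.003], [-0.005, 0.003, -1.0]]
wrist_force: [0.1, -0.4, 0.7]
gripper_width: 0.833
```

```bash
python3 -c "
from h import *
np.set_printoptions(precision=4,suppress=True)
go((.4225,-.338,.04,-58.6))
p=np.array(sense()['tcp_pos'])
im,d,P=shot('side')
X=P.reshape(-1,3);R=np.array(sense()['ee_rot']);L=(X-p)@R
m=(abs(L[:,0])<.03)&(abs(L[:,1])<.075)&(im.max(-1).ravel()<60)&(L[:,2]>-.09)&(L[:,2]<.02)
for s in(-1,1):
  q=L[m&(L[:,1]*s>.015)]
  print(s,len(q))
  for lo in np.arange(-.06,.02,.01):
    r=q[(q[:,2]>lo)&(q[:,2]<lo+.01)]
    if len(r):print(lo.round(3),len(r),np.median(r,0),r.min(0),r.max(0))
"
```

```text
t 10.05 tcp [ 0.4205 -0.3366  0.0941] psi -58.59 w 0.833 F [ 0.1 -0.4  0.7]
(0.4225, -0.338, 0.04, -58.6) travel [0.25, -0.12, 5.41] roll 0.01
-1 71
-0.06 8 [-0.0113 -0.045  -0.055 ] [-0.0147 -0.0491 -0.0594] [-0.0017 -0.0373 -0.0507]
-0.05 11 [-0.0102 -0.0451 -0.0458] [-0.0178 -0.0473 -0.0488] [ 0.0014 -0.0357 -0.0421]
-0.04 9 [-0.0101 -0.0436 -0.035 ] [-0.0126 -0.0461 -0.0388] [ 0.0056 -0.04   -0.0308]
-0.03 10 [-0.0087 -0.0443 -0.0255] [-0.016  -0.0464 -0.0291] [ 0.0081 -0.0379 -0.0221]
-0.02 4 [-0.0033 -0.044  -0.0181] [-0.0086 -0.0448 -0.0198] [ 0.0085 -0.0404 -0.0148]
0.01 24 [-0.0072 -0.0204  0.0169] [-0.0299 -0.0243  0.0143] [ 0.0201 -0.0152  0.0197]
1 72
-0.06 12 [-0.0067  0.0389 -0.056 ] [-0.0135  0.0349 -0.0593] [ 0.005   0.0455 -0.051 ]
-0.05 12 [-0.0065  0.0377 -0.0447] [-0.0136  0.0345 -0.0496] [ 0.002   0.0436 -0.0404]
-0.04 7 [-0.0092  0.0388 -0.035 ] [-0.0119  0.0371 -0.0382] [ 0.0092  0.0411 -0.0319]
-0.03 13 [-0.0037  0.038  -0.0271] [-0.0117  0.0345 -0.0297] [ 0.0079  0.0423 -0.0203]
-0.02 1 [-0.0049  0.0387 -0.0172] [-0.0049  0.0387 -0.0172] [-0.0049  0.0387 -0.0172]
0.01 3 [-0.0238  0.0167  0.0177] [-0.027   0.0154  0.0151] [-0.0135  0.018   0.0195]
```

Request:
{"api": "arm_command", "payload": {"rows": [{"fingers": 100,"travel": [0.2,0,1.5],"roll": 0},{"fingers": 100,"travel": [0.2,0,3],"roll": 0},{"fingers": 100,"travel": [0.2,0,4.3],"roll": 0},{"fingers": 100,"travel": [0.2,0,5.3],"roll": 0},{"fingers": 100,"travel": [0.2,0,5.3],"roll": 0}]}}

```text
time_s: 10.6
tcp_pos: [0.4234, -0.3398, 0.0428]
ee_rot: [[0.521, -0.853, -0.001], [-0.853, -0.521, 0.0], [-0.001, 0.001, -1.0]]
wrist_force: [0.0, 0.6, 0.1]
gripper_width: 1.0
```

Request:
{"api": "arm_command", "payload": {"rows": [{"fingers": 0,"travel": [0,0,0],"roll": 0},{"fingers": 0,"travel": [0,0,0],"roll": 0},{"fingers": 0,"travel": [0,0,0],"roll": 0},{"fingers": 0,"travel": [0,0,0],"roll": 0},{"fingers": 0,"travel": [0,0,0],"roll": 0},{"fingers": 0,"travel": [0,0,0],"roll": 0},{"fingers": 0,"travel": [0,0,0],"roll": 0},{"fingers": 0,"travel": [0,0,0],"roll": 0},{"fingers": 0,"travel": [0,0,0],"roll": 0},{"fingers": 0,"travel": [0,0,0],"roll": 0}]}}

```text
time_s: 11.6
tcp_pos: [0.4237, -0.3402, 0.0432]
ee_rot: [[0.521, -0.854, -0.0], [-0.854, -0.521, -0.0], [-0.0, 0.0, -1.0]]
wrist_force: [-0.4, -0.2, 1.6]
gripper_width: 0.543
```

Request:
{"api": "arm_command", "payload": {"rows": [{"fingers": 0,"travel": [0,0,-0.4],"roll": 0},{"fingers": 0,"travel": [-2,0,-0.5],"roll": 0},{"fingers": 0,"travel": [-4,0,-0.5],"roll": 0},{"fingers": 0,"travel": [-6,0,-0.5],"roll": 0},{"fingers": 0,"travel": [-8,0,-0.5],"roll": 0},{"fingers": 0,"travel": [-10,0,-0.5],"roll": 0},{"fingers": 0,"travel": [-12,0,-0.5],"roll": 0},{"fingers": 0,"travel": [-14,0,-0.5],"roll": 0},{"fingers": 0,"travel": [-15,0,-0.5],"roll": 0},{"fingers": 0,"travel": [-15,0,-0.5],"roll": 0}]}}

```text
time_s: 12.6
tcp_pos: [0.345, -0.2115, 0.0481]
ee_rot: [[0.522, -0.853, -0.0], [-0.853, -0.522, 0.0], [-0.0, 0.0, -1.0]]
wrist_force: [0.9, -0.5, -1.6]
gripper_width: 0.551
```

```bash
python3 -c "
from h import *
go((.46,-.1,.11,-90),(.55,-.06,.08,-90))
im,X=green('side',.04,.12)
im,X=green('top',.04,.12)
"
```

```text
t 12.6 tcp [ 0.345  -0.2115  0.0481] psi -58.54 w 0.551 F [ 0.9 -0.5 -1.6]
(0.46, -0.1, 0.11, -90) travel [-3.51, -15.63, -6.19] roll 31.46
(0.55, -0.06, 0.08, -90) travel [-2.22, -25.4, -3.19] roll 31.46
side green 246 z50 0.0814 rect (array([ 0.3583, -0.0208]), array([0.4344, 0.0709]), 86.2)
top green 101 z50 0.0838 rect (array([ 0.374 , -0.2704]), array([0.0194, 0.1946]), 34.7)
```

Request:
{"api": "arm_command", "payload": {"rows": [{"fingers": 0,"travel": [-1,0,-3],"roll": 0},{"fingers": 0,"travel": [-2,0,-5],"roll": 0},{"fingers": 0,"travel": [-2.2,-3,-5],"roll": 4},{"fingers": 0,"travel": [-2.2,-6.5,-5],"roll": 10},{"fingers": 0,"travel": [-2.2,-10.5,-5],"roll": 16},{"fingers": 0,"travel": [-2.2,-14.5,-5],"roll": 22},{"fingers": 0,"travel": [-2.2,-18.5,-5],"roll": 28},{"fingers": 0,"travel": [-2.2,-22.5,-5],"roll": 31.5},{"fingers": 0,"travel": [-2.2,-25.4,-5],"roll": 31.5},{"fingers": 0,"travel": [-2.2,-25.4,-5],"roll": 31.5}]}}

```text
time_s: 13.7
tcp_pos: [0.5554, -0.0598, 0.0975]
ee_rot: [[0.0, -1.0, 0.003], [-1.0, -0.0, -0.0], [0.0, -0.003, -1.0]]
wrist_force: [-0.2, 0.5, -1.2]
gripper_width: 0.549
```

```bash
cat >> h.py <<'E'
def brush(cam,zmin=.01,zmax=.2,area=(.35,.7,-.25,.16)):
    im,d,P=shot(cam);h=cv2.cvtColor(im,cv2.COLOR_RGB2HSV).astype(int);x,y,z=P[...,0],P[...,1],P[...,2]
    g=(h[...,0]>45)&(h[...,0]<85)&(h[...,1]>100)&(z>zmin)&(z<zmax)&(x>area[0])&(x<area[1])&(y>area[2])&(y<area[3])
    X=P[g]
    if len(X)<9: print(cam,'none');return im,X
    zt=np.percentile(X[:,2],95);T=X[X[:,2]>zt-.015]
    print(cam,len(X),'z5/50/95',np.percentile(X[:,2],[5,50,95]).round(4),'top rect',rect(T[:,:2]),'lim',T.min(0).round(3),T.max(0).round(3));return im,X
E
python3 -c "
from h import *
go((.55,-.06,.05,-90))
brush('side');im,X=brush('top')
for lo in np.arange(-.25,.16,.03):
  q=X[(X[:,1]>lo)&(X[:,1]<lo+.03)]
  if len(q)>2:print(lo.round(2),len(q),np.median(q,0).round(4),q[:,0].min().round(3),q[:,0].max().round(3))
"
```

```text
t 13.7 tcp [ 0.5554 -0.0598  0.0975] psi -89.99 w 0.549 F [-0.2  0.5 -1.2]
(0.55, -0.06, 0.05, -90) travel [0.01, 0.56, 4.75] roll 0.01
side 318 z5/50/95 [0.1104 0.1312 0.1352] top rect (array([ 0.5557, -0.0508]), array([0.0514, 0.0703]), 11.8) lim [ 0.529 -0.089  0.12 ] [ 0.582 -0.019  0.152]
top 322 z5/50/95 [0.1265 0.1326 0.1382] top rect (array([ 0.5501, -0.1353]), array([0.0235, 0.1798]), 0.8) lim [ 0.538 -0.225  0.124] [ 0.561 -0.046  0.142]
-0.25 12 [ 0.5496 -0.2222  0.1325] 0.54 0.559
-0.22 71 [ 0.5493 -0.2058  0.1327] 0.539 0.559
-0.19 70 [ 0.5494 -0.1746  0.1328] 0.54 0.56
-0.16 70 [ 0.5499 -0.1444  0.1324] 0.541 0.562
-0.13 69 [ 0.5504 -0.1128  0.1325] 0.541 0.561
-0.1 9 [ 0.5419 -0.0759  0.1323] 0.538 0.546
-0.07 21 [ 0.5416 -0.0548  0.1335] 0.538 0.546
```

Request:
{"api": "arm_command", "payload": {"rows": [{"fingers": 0,"travel": [0,0,2],"roll": 0},{"fingers": 0,"travel": [0,0,4.5],"roll": 0},{"fingers": 0,"travel": [0,0,7],"roll": 0},{"fingers": 0,"travel": [0,0,8.5],"roll": 0},{"fingers": 0,"travel": [0,0,9.2],"roll": 0},{"fingers": 0,"travel": [0,0,9.6],"roll": 0},{"fingers": 0,"travel": [0,0,9.8],"roll": 0},{"fingers": 0,"travel": [0,0,9.8],"roll": 0},{"fingers": 0,"travel": [0,0,9.8],"roll": 0}]}}

```text
time_s: 14.7
tcp_pos: [0.5515, -0.0611, 0.0008]
ee_rot: [[-0.002, -1.0, 0.002], [-1.0, 0.002, 0.0], [-0.0, -0.002, -1.0]]
wrist_force: [-0.2, -0.3, -1.0]
gripper_width: 0.547
```

```bash
python3 -c "
from h import *
go()
brush('top')"
```

```text
t 14.7 tcp [ 0.5515 -0.0611  0.0008] psi -90.11 w 0.547 F [-0.2 -0.3 -1. ]
top 268 z5/50/95 [0.0301 0.0358 0.0419] top rect (array([ 0.5453, -0.1344]), array([0.0366, 0.1781]), 7.1) lim [ 0.516 -0.223  0.028] [ 0.561 -0.046  0.193]
```

Request:
{"api": "arm_command", "payload": {"rows": [{"fingers": 0,"travel": [0,0,0.1],"roll": 0},{"fingers": 0,"travel": [0,0,0.2],"roll": 0},{"fingers": 0,"travel": [0,0,0.2],"roll": 0}]}}

```text
time_s: 15.05
tcp_pos: [0.5512, -0.061, -0.0018]
ee_rot: [[-0.002, -1.0, 0.0], [-1.0, 0.002, -0.0], [0.0, -0.0, -1.0]]
wrist_force: [-0.5, 0.9, -0.7]
gripper_width: 0.551
```

Close to contact. Lower 1 mm more, then release.

Request:
{"api": "arm_command", "payload": {"rows": [{"fingers": 0,"travel": [0,0,0.1],"roll": 0},{"fingers": 0,"travel": [0,0,0.1],"roll": 0},{"fingers": 100,"travel": [0,0,0.1],"roll": 0},{"fingers": 100,"travel": [0,0,0.1],"roll": 0},{"fingers": 100,"travel": [0,0,0.1],"roll": 0},{"fingers": 100,"travel": [0,0,0.1],"roll": 0},{"fingers": 100,"travel": [0,0,0.1],"roll": 0},{"fingers": 100,"travel": [0,0,-3],"roll": 0},{"fingers": 100,"travel": [0,0,-7],"roll": 0},{"fingers": 100,"travel": [0,0,-9],"roll": 0}]}}

```text
time_s: 16.05
tcp_pos: [0.5526, -0.0611, 0.0911]
ee_rot: [[-0.001, -1.0, 0.005], [-1.0, 0.001, -0.0], [0.0, -0.005, -1.0]]
wrist_force: [0.6, 0.9, -0.2]
gripper_width: 0.995
```

Request:
{"api": "arm_command", "payload": {"rows": [{"fingers": 60,"travel": [4,0,0],"roll": 0},{"fingers": 60,"travel": [9,0,0],"roll": 0},{"fingers": 60,"travel": [13,0,0],"roll": 0},{"fingers": 60,"travel": [13,0,0],"roll": 0}]}}

```text
time_s: 16.45
tcp_pos: [0.5503, -0.195, 0.0878]
ee_rot: [[-0.007, -1.0, -0.0], [-1.0, 0.007, -0.0], [0.0, 0.0, -1.0]]
wrist_force: [0.4, 0.1, 0.1]
gripper_width: 0.721
```

```bash
python3 -c "
from h import *
go((.55,-.19,.02,-90))
brush('side');im,X=brush('top')
for lo in np.arange(-.25,.16,.03):
  q=X[(X[:,1]>lo)&(X[:,1]<lo+.03)]
  if len(q)>2:print(lo.round(2),len(q),np.median(q,0).round(4),q[:,0].min().round(3),q[:,0].max().round(3))
im,d,P=shot('side');cv2.imwrite('pics/i.png',cv2.resize(im[100:310,180:460],(800,600))[...,::-1])
"
```

```text
t 16.45 tcp [ 0.5503 -0.195   0.0878] psi -90.41 w 0.721 F [0.4 0.1 0.1]
(0.55, -0.19, 0.02, -90) travel [-0.5, 0.03, 6.78] roll -0.41
side 494 z5/50/95 [0.02   0.0323 0.0359] top rect (array([ 0.5498, -0.1233]), array([0.203 , 0.0476]), 89.7) lim [ 0.526 -0.225  0.021] [ 0.574 -0.022  0.039]
top 249 z5/50/95 [0.0279 0.0333 0.0403] top rect (array([ 0.5396, -0.1522]), array([0.1398, 0.05  ]), 84.0) lim [ 0.514 -0.224  0.026] [ 0.571 -0.084  0.2  ]
-0.25 4 [ 0.5517 -0.2234  0.0329] 0.547 0.555
-0.22 30 [ 0.5523 -0.2072  0.0345] 0.516 0.559
-0.19 24 [ 0.5474 -0.1672  0.0338] 0.516 0.556
-0.16 57 [ 0.5484 -0.1461  0.0331] 0.514 0.557
-0.13 64 [ 0.5473 -0.1137  0.0322] 0.531 0.566
-0.1 70 [ 0.5491 -0.0911  0.0335] 0.527 0.571
```

View pics/i.png

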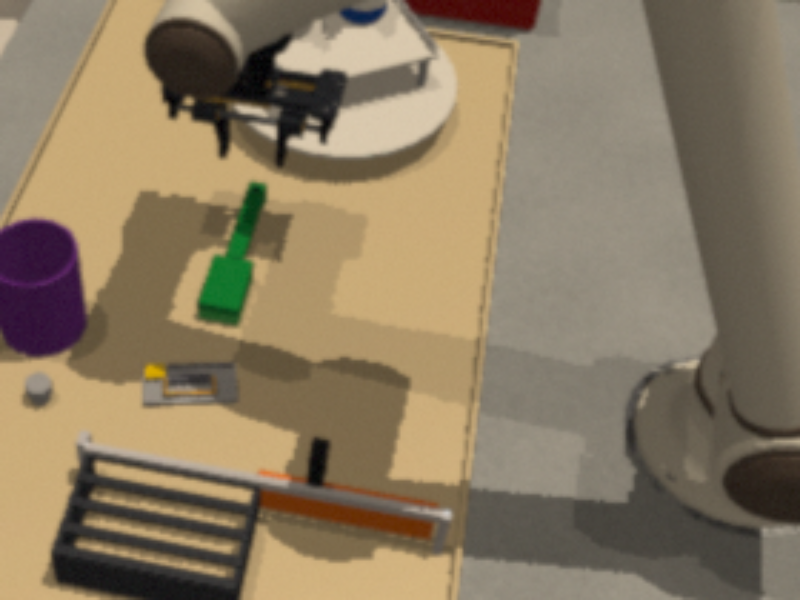

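The crop shows the brush lying flat, handle at (250,215) and head at (225,290) pointing at the trap (190,383), with the hood beyond. Now grip the handle.

Request:
{"api": "arm_command", "payload": {"rows": [{"fingers": 60,"travel": [-0.5,0,2],"roll": 0},{"fingers": 60,"travel": [-0.5,0,4.5],"roll": -0.4},{"fingers": 60,"travel": [-0.5,0,7],"roll": -0.4},{"fingers": 60,"travel": [-0.5,0,8.5],"roll": -0.4},{"fingers": 60,"travel": [-0.5,0,9.4],"roll": -0.4},{"fingers": 60,"travel": [-0.5,0,9.4],"roll": -0.4},{"fingers": 0,"travel": [-0.5,0,9.4],"roll": -0.4},{"fingers": 0,"travel": [-0.5,0,9.4],"roll": -0.4},{"fingers": 0,"travel": [-0.5,0,9.4],"roll": -0.4},{"fingers": 0,"travel": [-0.5,0,9.4],"roll": -0.4}]}}

```text
time_s: 17.6
tcp_pos: [0.5511, -0.1861, -0.0053]
ee_rot: [[0.005, -1.0, 0.001], [-1.0, -0.005, -0.0], [0.0, -0.001, -1.0]]
wrist_force: [0.0, -0.0, 0.1]
gripper_width: 0.323
```

Request:
{"api": "arm_command", "payload": {"rows": [{"fingers": 0,"travel": [0,0,0],"roll": 0},{"fingers": 0,"travel": [0,0,0],"roll": 0},{"fingers": 0,"travel": [0,0,0],"roll": 0},{"fingers": 0,"travel": [0,0,0],"roll": 0}]}}

```text
time_s: 18.0
tcp_pos: [0.5509, -0.1862, -0.0055]
ee_rot: [[0.005, -1.0, 0.0], [-1.0, -0.005, -0.0], [0.0, -0.0, -1.0]]
wrist_force: [-0.8, 0.5, 4.3]
gripper_width: 0.249
```

```bash
python3 -c "
from h import *
go()
brush('side')
print([r for r in search_frame('side','trap')[:1]])"
```

```text
t 18.0 tcp [ 0.5509 -0.1862 -0.0055] psi -89.71 w 0.249 F [-0.8  0.5  4.3]
side 484 z5/50/95 [0.019  0.0322 0.0365] top rect (array([ 0.5493, -0.1147]), array([0.1874, 0.0476]), 89.8) lim [ 0.526 -0.208  0.022] [ 0.573 -0.021  0.188]
[{'position': [0.5577, 0.0685, 0.0102], 'p': 0.75}]
```

Request:
{"api": "arm_command", "payload": {"rows": [{"fingers": 0,"travel": [0,0,-0.2],"roll": 0},{"fingers": 0,"travel": [-2,0,-0.2],"roll": 0},{"fingers": 0,"travel": [-4,0,-0.2],"roll": 0},{"fingers": 0,"travel": [-5.5,0,-0.2],"roll": 0},{"fingers": 0,"travel": [-7,0,-0.2],"roll": 0},{"fingers": 0,"travel": [-8.5,0,-0.2],"roll": 0},{"fingers": 0,"travel": [-10,0,-0.2],"roll": 0},{"fingers": 0,"travel": [-11.5,0,-0.2],"roll": 0},{"fingers": 0,"travel": [-13,0,-0.2],"roll": 0},{"fingers": 0,"travel": [-13,0,-0.2],"roll": 0}]}}

```text
time_s: 19.1
tcp_pos: [0.5504, -0.0541, -0.0038]
ee_rot: [[0.007, -1.0, 0.001], [-1.0, -0.007, 0.0], [-0.0, -0.001, -1.0]]
wrist_force: [-0.5, 0.5, -0.9]
gripper_width: 0.246
```

```bash
python3 -c "
from h import *
go()
im,X=brush('side')
t=cut_out('side','trap')
im,d,P=shot('side')
if t: X=P[t[0]['mask']];X=X[(X[:,2]<.03)&(X[:,2]>.005)];print(t[0]['p'],len(X),rect(trim(X[:,:2])))
cv2.imwrite('pics/j.png',cv2.resize(im[130:340,180:460],(800,600))[...,::-1])
"
```

```text
t 19.1 tcp [ 0.5504 -0.0541 -0.0038] psi -89.58 w 0.246 F [-0.5  0.5 -0.9]
side 521 z5/50/95 [0.0203 0.0334 0.0372] top rect (array([0.5767, 0.0376]), array([0.0963, 0.1531]), 7.5) lim [ 0.525 -0.044  0.023] [0.632 0.109 0.113]
0.87 503 (array([0.5645, 0.135 ]), array([0.1006, 0.0517]), 1.4)
```

View pics/j.png

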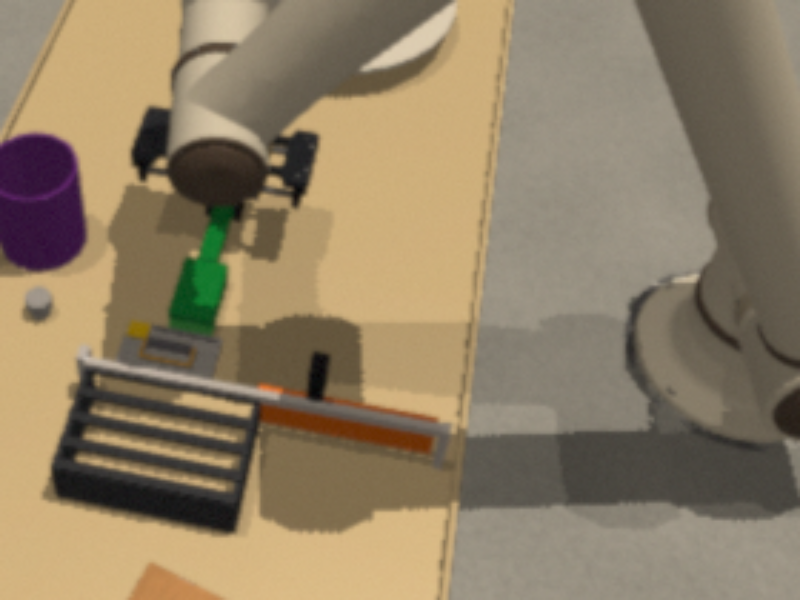

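The crop shows the trap (168,350) squarely against the head in front of the mouth, but its fit (x = 0.5645) lies close to the hood's far wall. I'll re-engage offset and push diagonally to centre it.

Request:
{"api": "arm_command", "payload": {"rows": [{"fingers": 0,"travel": [2,0,0],"roll": 0},{"fingers": 0,"travel": [2,-2,0],"roll": 0.4},{"fingers": 0,"travel": [0.5,-2,0],"roll": 0.4},{"fingers": 0,"travel": [0,-2,0],"roll": 0.4},{"fingers": 0,"travel": [-0.7,-1.7,0],"roll": 0.4},{"fingers": 0,"travel": [-1.4,-1.4,0],"roll": 0.4},{"fingers": 0,"travel": [-2.1,-1.1,0],"roll": 0.4},{"fingers": 0,"travel": [-2.8,-0.8,0],"roll": 0.4},{"fingers": 0,"travel": [-2.8,-0.8,0],"roll": 0.4}]}}

```text
time_s: 20.15
tcp_pos: [0.5572, -0.0271, -0.0039]
ee_rot: [[-0.0, -1.0, -0.001], [-1.0, 0.0, 0.0], [-0.0, 0.001, -1.0]]
wrist_force: [-0.1, 1.1, -0.3]
gripper_width: 0.252
```

```bash
cat >> h.py <<'E'
def trap():
    t=cut_out('side','trap');im,d,P=shot('side')
    if t: X=P[t[0]['mask']];X=X[(X[:,2]<.03)&(X[:,2]>.005)];print('trap',t[0]['p'],len(X),rect(trim(X[:,:2])) if len(X)>20 else 0)
    return im,P
E
python3 -c "
from h import *
np.set_printoptions(precision=4,suppress=True)
go()
im,P=trap()
# side walls at roof: dark roof points by y slices
X=P.reshape(-1,3);V=im.max(-1).ravel()
r=X[(V<75)&(X[:,2]>.055)&(X[:,2]<.068)&(X[:,1]>.2)&(X[:,1]<.32)&(X[:,0]>.42)&(X[:,0]<.66)]
for lo in np.arange(.2,.31,.01):
  q=r[(r[:,1]>lo)&(r[:,1]<lo+.01)]
  if len(q):print(lo.round(2),len(q),np.percentile(q[:,0],[0,3,97,100]))
"
```

```text
t 20.15 tcp [ 0.5572 -0.0271 -0.0039] psi -90.03 w 0.252 F [-0.1  1.1 -0.3]
trap 0.6 325 (array([0.5576, 0.1479]), array([0.088 , 0.0338]), 1.8)
0.2 128 [0.4573 0.4597 0.6238 0.6289]
0.21 14 [0.4567 0.4573 0.6265 0.6268]
0.22 109 [0.4562 0.4579 0.6248 0.6277]
0.23 151 [0.4567 0.4594 0.6229 0.6266]
0.24 14 [0.4573 0.4575 0.6266 0.6273]
0.25 175 [0.456  0.4594 0.6205 0.6257]
0.26 66 [0.4559 0.4578 0.6258 0.6268]
0.27 21 [0.4557 0.4558 0.6253 0.6253]
0.28 204 [0.4559 0.4588 0.6197 0.625 ]
0.29 16 [0.4553 0.4561 0.6252 0.6256]
0.3 171 [0.4552 0.4585 0.6213 0.6259]
```

Request:
{"api": "arm_command", "payload": {"rows": [{"fingers": 0,"travel": [-1.2,0,0],"roll": 0},{"fingers": 0,"travel": [-2.4,0,0],"roll": 0},{"fingers": 0,"travel": [-3.6,0,0],"roll": 0},{"fingers": 0,"travel": [-4.8,0,0],"roll": 0},{"fingers": 0,"travel": [-6,0,0],"roll": 0},{"fingers": 0,"travel": [-7.2,0,0],"roll": 0},{"fingers": 0,"travel": [-8.4,0,0],"roll": 0},{"fingers": 0,"travel": [-9.4,0,0],"roll": 0},{"fingers": 0,"travel": [-10,0,0],"roll": 0},{"fingers": 0,"travel": [-10,0,0],"roll": 0}]}}

```text
time_s: 21.25
tcp_pos: [0.5583, 0.073, -0.0039]
ee_rot: [[-0.001, -1.0, 0.0], [-1.0, 0.001, 0.0], [-0.0, -0.0, -1.0]]
wrist_force: [0.2, -0.4, -1.1]
gripper_width: 0.248
```

Request:
{"api": "arm_command", "payload": {"rows": [{"fingers": 0,"travel": [-0.3,0,0],"roll": 0},{"fingers": 0,"travel": [-0.6,0,0],"roll": 0},{"fingers": 0,"travel": [-0.8,0,0],"roll": 0},{"fingers": 0,"travel": [-0.8,0,0],"roll": 0}]}}

```text
time_s: 21.65
tcp_pos: [0.5582, 0.08, -0.004]
ee_rot: [[-0.002, -1.0, 0.0], [-1.0, 0.002, 0.0], [-0.0, -0.0, -1.0]]
wrist_force: [0.1, 0.3, -1.4]
gripper_width: 0.251
```

```bash
python3 -c "
from h import *
go()
im,P=trap();brush('side',area=(.35,.7,-.25,.3))
"
```

```text
t 21.65 tcp [ 0.5582  0.08   -0.004 ] psi -90.12 w 0.251 F [ 0.1  0.3 -1.4]
trap 0.78 40 (array([0., 0.]), array([0., 0.]), 0.0)
side 379 z5/50/95 [0.0283 0.0336 0.0597] top rect (array([0.5308, 0.2034]), array([0.137, 0.217]), 66.1) lim [0.405 0.101 0.055] [0.605 0.263 0.184]
```

Request:
{"api": "arm_command", "payload": {"rows": [{"fingers": 0,"travel": [-0.2,0,0],"roll": 0},{"fingers": 0,"travel": [-0.4,0,0],"roll": 0},{"fingers": 0,"travel": [-0.5,0,0],"roll": 0},{"fingers": 0,"travel": [-0.5,0,0],"roll": 0}]}}

```text
time_s: 22.2
tcp_pos: [0.5582, 0.0852, -0.0039]
ee_rot: [[-0.002, -1.0, 0.0], [-1.0, 0.002, 0.0], [-0.0, -0.0, -1.0]]
wrist_force: [0.8, -1.2, -1.4]
gripper_width: 0.247
```

Request:
{"api": "arm_command", "payload": {"rows": [{"fingers": 0,"travel": [2,0,0],"roll": 0},{"fingers": 0,"travel": [4.5,0,0],"roll": 0},{"fingers": 0,"travel": [7,0,0],"roll": 0},{"fingers": 0,"travel": [9.5,0,0],"roll": 0},{"fingers": 0,"travel": [12,0,0],"roll": 0},{"fingers": 0,"travel": [14.5,0,0],"roll": 0},{"fingers": 0,"travel": [17,0,0],"roll": 0},{"fingers": 0,"travel": [19,0,0],"roll": 0},{"fingers": 0,"travel": [20,0,0],"roll": 0},{"fingers": 0,"travel": [20,0,0.1],"roll": 0}]}}

```text
time_s: 23.2
tcp_pos: [0.5579, -0.1159, -0.0049]
ee_rot: [[-0.004, -1.0, 0.001], [-1.0, 0.004, 0.0], [-0.0, -0.001, -1.0]]
wrist_force: [0.0, 0.2, -1.6]
gripper_width: 0.251
```

Request:
{"api": "arm_command", "payload": {"rows": [{"fingers": 0,"travel": [0,0,0.1],"roll": 0},{"fingers": 0,"travel": [0,0,0.1],"roll": 0},{"fingers": 60,"travel": [0,0,0.1],"roll": 0},{"fingers": 60,"travel": [0,0,0.1],"roll": 0},{"fingers": 60,"travel": [0,0,0.1],"roll": 0},{"fingers": 60,"travel": [0,0,0.1],"roll": 0},{"fingers": 60,"travel": [0,0,0.1],"roll": 0},{"fingers": 60,"travel": [0,0,-3],"roll": 0},{"fingers": 60,"travel": [0,0,-7],"roll": 0},{"fingers": 60,"travel": [0,0,-11],"roll": 0}]}}

```text
time_s: 24.2
tcp_pos: [0.5572, -0.1151, 0.1058]
ee_rot: [[-0.002, -1.0, -0.002], [-1.0, 0.002, -0.0], [0.0, 0.002, -1.0]]
wrist_force: [1.5, -0.2, 0.2]
gripper_width: 0.598
```

```bash
python3 -c "
from h import *
# door pushing: tab at (.4065,.183); tool just on its -x side
go((.365,.183,.16,-90),(.365,.183,.072,-90))
brush('side');im,P=trap()
t=cut_out('side','trap')
if t: X=P[t[0]['mask']];print(len(X),np.percentile(X,[5,50,95],axis=0).round(3).tolist())
cv2.imwrite('pics/k.png',cv2.resize(im[130:340,180:460],(800,600))[...,::-1])
"
```

```text
t 24.2 tcp [ 0.5572 -0.1151  0.1058] psi -90.11 w 0.598 F [ 1.5 -0.2  0.2]
(0.365, 0.183, 0.16, -90) travel [-29.77, 19.29, -5.39] roll -0.11
(0.365, 0.183, 0.072, -90) travel [-29.77, 19.27, 3.41] roll -0.11
side 534 z5/50/95 [0.0225 0.032  0.0363] top rect (array([ 0.5561, -0.0519]), array([0.202, 0.048]), 88.7) lim [ 0.534 -0.153  0.021] [0.582 0.049 0.039]
trap 0.77 165 (array([0.5548, 0.2622]), array([0.0325, 0.0987]), 86.7)
638 [[0.536, -0.14, 0.005], [0.556, -0.009, 0.032], [0.578, 0.047, 0.036]]
```

View pics/k.png

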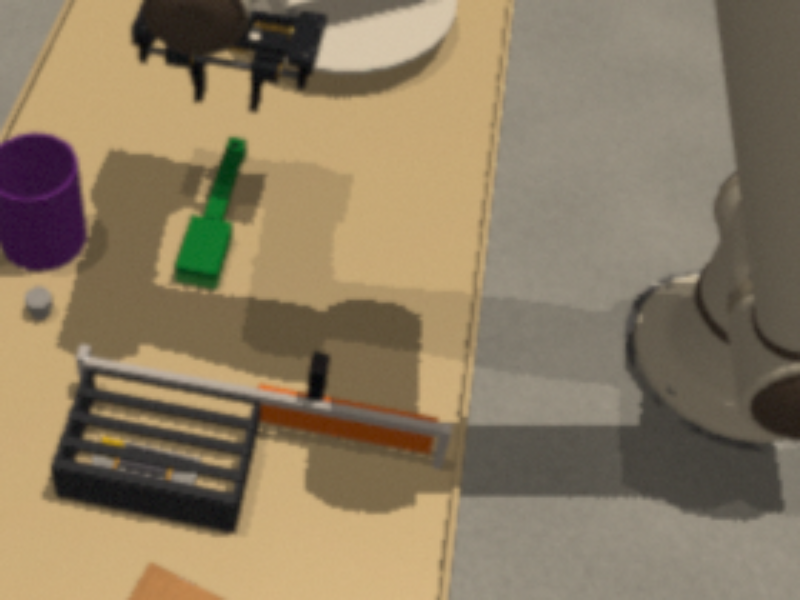

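The crop shows the trap against the back of the hood through the bars (about 145,460), the brush flat in front at (210,210), and the tab at (318,370). Now the door, with the fingers shut.

Request:
{"api": "arm_command", "payload": {"rows": [{"fingers": 0,"travel": [0,3,-5],"roll": 0},{"fingers": 0,"travel": [-4,6,-5.4],"roll": 0},{"fingers": 0,"travel": [-8,9,-5.4],"roll": 0},{"fingers": 0,"travel": [-12,12,-5.4],"roll": 0},{"fingers": 0,"travel": [-16,15,-5.4],"roll": 0},{"fingers": 0,"travel": [-20,18,-5.4],"roll": 0},{"fingers": 0,"travel": [-24,19.3,-5.4],"roll": 0},{"fingers": 0,"travel": [-28,19.3,-5.4],"roll": 0},{"fingers": 0,"travel": [-29.8,19.3,-5.4],"roll": 0},{"fingers": 0,"travel": [-29.8,19.3,-5.4],"roll": 0}]}}

```text
time_s: 25.4
tcp_pos: [0.3647, 0.1849, 0.1579]
ee_rot: [[0.002, -1.0, -0.002], [-1.0, -0.002, -0.002], [0.002, 0.002, -1.0]]
wrist_force: [-0.0, -0.1, -0.5]
gripper_width: 0.007
```

```bash
python3 -c "
from h import *
go((.365,.183,.072,-90))
"
```

```text
t 25.4 tcp [0.3647 0.1849 0.1579] psi -89.91 w 0.007 F [-0.  -0.1 -0.5]
(0.365, 0.183, 0.072, -90) travel [0.18, -0.04, 8.59] roll 0.09
```

Request:
{"api": "arm_command", "payload": {"rows": [{"fingers": 0,"travel": [0.1,0,3],"roll": 0},{"fingers": 0,"travel": [0.1,0,6],"roll": 0},{"fingers": 0,"travel": [0.1,0,8.5],"roll": 0},{"fingers": 0,"travel": [0.1,0,8.5],"roll": 0},{"fingers": 0,"travel": [0.1,-1.5,8.5],"roll": 0},{"fingers": 0,"travel": [0.1,-3,8.5],"roll": 0},{"fingers": 0,"travel": [0.1,-5,8.5],"roll": 0},{"fingers": 0,"travel": [0.1,-7,8.5],"roll": 0},{"fingers": 0,"travel": [0.1,-9,8.5],"roll": 0},{"fingers": 0,"travel": [0.1,-9,8.5],"roll": 0}]}}

```text
time_s: 26.4
tcp_pos: [0.4589, 0.1828, 0.0754]
ee_rot: [[-0.003, -1.0, 0.004], [-1.0, 0.003, 0.002], [-0.002, -0.004, -1.0]]
wrist_force: [-0.2, -0.4, -0.1]
gripper_width: 0.005
```

Request:
{"api": "arm_command", "payload": {"rows": [{"fingers": 0,"travel": [0,-1.5,0],"roll": 0},{"fingers": 0,"travel": [0,-3,0],"roll": 0},{"fingers": 0,"travel": [0,-4.5,0],"roll": 0},{"fingers": 0,"travel": [0,-6,0],"roll": 0},{"fingers": 0,"travel": [0,-7.5,0],"roll": 0},{"fingers": 0,"travel": [0,-8.5,0],"roll": 0},{"fingers": 0,"travel": [0,-8.5,0],"roll": 0}]}}

```text
time_s: 27.1
tcp_pos: [0.5415, 0.182, 0.0747]
ee_rot: [[-0.003, -1.0, 0.002], [-1.0, 0.003, 0.001], [-0.001, -0.002, -1.0]]
wrist_force: [-1.4, 0.4, 0.2]
gripper_width: 0.006
```

```bash
cat >> h.py <<'E'
def door(cams=('side','top')):
  for c in cams:
    im,d,P=shot(c);h=cv2.cvtColor(im,cv2.COLOR_RGB2HSV).astype(int)
    o=(h[...,0]>3)&(h[...,0]<15)&(h[...,1]>180)&(P[...,0]>.25)&(P[...,0]<.66)&(P[...,1]>.14)&(P[...,1]<.22)&(P[...,2]<.1)
    X=P[o];print(c,'door',len(X),np.percentile(X[:,0],[0,2,98,100]).round(4) if len(X) else '')
  return im
E
python3 -c "
from h import *
go();door()
"
```

```text
t 27.1 tcp [0.5415 0.182  0.0747] psi -90.15 w 0.006 F [-1.4  0.4  0.2]
side door 281 [0.4487 0.4513 0.6098 0.6133]
top door 33 [0.4474 0.4475 0.5238 0.5252]
```

Request:
{"api": "arm_command", "payload": {"rows": [{"fingers": 0,"travel": [0,-0.3,0],"roll": 0},{"fingers": 0,"travel": [0,-0.6,0],"roll": 0},{"fingers": 0,"travel": [0,-0.8,0],"roll": 0},{"fingers": 0,"travel": [0,-0.8,0],"roll": 0}]}}

```text
time_s: 27.6
tcp_pos: [0.5484, 0.1818, 0.0741]
ee_rot: [[-0.002, -1.0, -0.0], [-1.0, 0.002, -0.0], [0.0, 0.0, -1.0]]
wrist_force: [-0.8, -0.4, 0.4]
gripper_width: 0.005
```

Request:
{"api": "arm_command", "payload": {"rows": [{"fingers": 0,"travel": [0,-0.2,0],"roll": 0},{"fingers": 0,"travel": [0,-0.2,0],"roll": 0},{"fingers": 0,"travel": [0,-0.2,0],"roll": 0}]}}

```text
time_s: 27.9
tcp_pos: [0.5505, 0.182, 0.0741]
ee_rot: [[-0.002, -1.0, 0.0], [-1.0, 0.002, 0.0], [-0.0, -0.0, -1.0]]
wrist_force: [-0.3, -0.3, 1.0]
gripper_width: 0.0
```

Request:
{"api": "arm_command", "payload": {"rows": [{"fingers": 0,"travel": [0,-0.2,0],"roll": 0},{"fingers": 0,"travel": [0,-0.2,0],"roll": 0},{"fingers": 0,"travel": [0,-0.2,0],"roll": 0}]}}

```text
time_s: 28.2
tcp_pos: [0.5525, 0.182, 0.074]
ee_rot: [[-0.002, -1.0, 0.0], [-1.0, 0.002, 0.0], [-0.0, -0.0, -1.0]]
wrist_force: [0.4, -0.2, 1.7]
gripper_width: 0.004
```

Request:
{"api": "arm_command", "payload": {"rows": [{"fingers": 0,"travel": [0,-0.2,0],"roll": 0},{"fingers": 0,"travel": [0,-0.2,0],"roll": 0},{"fingers": 0,"travel": [0,-0.2,0],"roll": 0}]}}

```text
time_s: 28.5
tcp_pos: [0.5545, 0.182, 0.074]
ee_rot: [[-0.002, -1.0, 0.0], [-1.0, 0.002, 0.0], [-0.0, -0.0, -1.0]]
wrist_force: [-0.4, -0.1, 0.7]
gripper_width: 0.003
```

```bash
python3 -c "
from h import *
go();door()
"
```

```text
t 28.5 tcp [0.5545 0.182  0.074 ] psi -90.11 w 0.003 F [-0.4 -0.1  0.7]
side door 276 [0.4645 0.4712 0.6203 0.6228]
top door 37 [0.4586 0.4595 0.5396 0.5412]
```

Request:
{"api": "arm_command", "payload": {"rows": [{"fingers": 0,"travel": [0,-0.2,0],"roll": 0},{"fingers": 0,"travel": [0,-0.2,0],"roll": 0},{"fingers": 0,"travel": [0,-0.2,0],"roll": 0}]}}

```text
time_s: 28.9
tcp_pos: [0.5556, 0.1819, 0.074]
ee_rot: [[-0.002, -1.0, -0.001], [-1.0, 0.002, -0.0], [0.0, 0.001, -1.0]]
wrist_force: [-4.6, 0.4, 3.0]
gripper_width: 0.005
```

Request:
{"api": "arm_command", "payload": {"rows": [{"fingers": 0,"travel": [0,-0.2,0],"roll": 0},{"fingers": 0,"travel": [0,-0.2,0],"roll": 0},{"fingers": 0,"travel": [0,-0.2,0],"roll": 0}]}}

```text
time_s: 29.2
tcp_pos: [0.5556, 0.1818, 0.0739]
ee_rot: [[-0.002, -1.0, -0.005], [-1.0, 0.002, -0.001], [0.001, 0.005, -1.0]]
wrist_force: [-10.1, 3.4, 6.4]
gripper_width: 0.003
```

```bash
python3 -c "
from h import *
go();door()
"
```

```text
t 29.2 tcp [0.5556 0.1818 0.0739] psi -90.12 w 0.003 F [-10.1   3.4   6.4]
side door 281 [0.4645 0.4712 0.6212 0.6236]
top door 34 [0.4587 0.459  0.54   0.5413]
```

The door has stopped against the jamb: the TCP stalls and the force rises to 10 N. Back off, rise, and do a final check.

Request:
{"api": "arm_command", "payload": {"rows": [{"fingers": 0,"travel": [0,0.6,0],"roll": 0},{"fingers": 0,"travel": [0,1.5,0],"roll": 0},{"fingers": 0,"travel": [0,2,-3],"roll": 0},{"fingers": 0,"travel": [0,2,-8],"roll": 0},{"fingers": 0,"travel": [0,6,-12],"roll": 0},{"fingers": 0,"travel": [0,10,-13],"roll": 0},{"fingers": 0,"travel": [0,13,-13],"roll": 0},{"fingers": 0,"travel": [0,13,-13],"roll": 0},{"fingers": 0,"travel": [0,13,-13],"roll": 0}]}}

```text
time_s: 30.2
tcp_pos: [0.4284, 0.1824, 0.2047]
ee_rot: [[-0.001, -1.0, 0.002], [-1.0, 0.001, 0.001], [-0.001, -0.002, -1.0]]
wrist_force: [0.7, 0.3, 0.4]
gripper_width: 0.005
```

```bash
python3 -c "
from h import *
go();door();brush('top')
im,P=trap();brush('side')
for l in ('jug','tub','tablets','spray_a','aerator'): print(l,[np.round(r['position'],3).tolist() for r in search_frame('side',l)[:2]])
cv2.imwrite('pics/l.png',cv2.resize(im,(800,600))[...,::-1])
"
```

```text
t 30.2 tcp [0.4284 0.1824 0.2047] psi -90.05 w 0.005 F [0.7 0.3 0.4]
side door 277 [0.4667 0.471  0.6215 0.6225]
top door 23 [0.5955 0.5963 0.6234 0.6238]
top 548 z5/50/95 [0.027  0.0333 0.0391] top rect (array([ 0.5567, -0.0556]), array([0.1942, 0.0439]), 89.5) lim [ 0.535 -0.153  0.024] [0.579 0.042 0.043]
trap 0.65 116 (array([0.5542, 0.2718]), array([0.0911, 0.0115]), 1.2)
side 279 z5/50/95 [0.016  0.0318 0.0359] top rect (array([ 0.5558, -0.0519]), array([0.2012, 0.0472]), 89.0) lim [ 0.533 -0.153  0.021] [0.581 0.049 0.037]
jug [[0.742, 0.044, 0.08]]
tub [[0.354, 0.442, 0.093]]
tablets [[0.485, 0.45, 0.078]]
spray_a [[0.557, -0.427, 0.2], [0.468, -0.472, 0.194]]
aerator [[0.535, 0.241, 0.06]]
```

View pics/l.png

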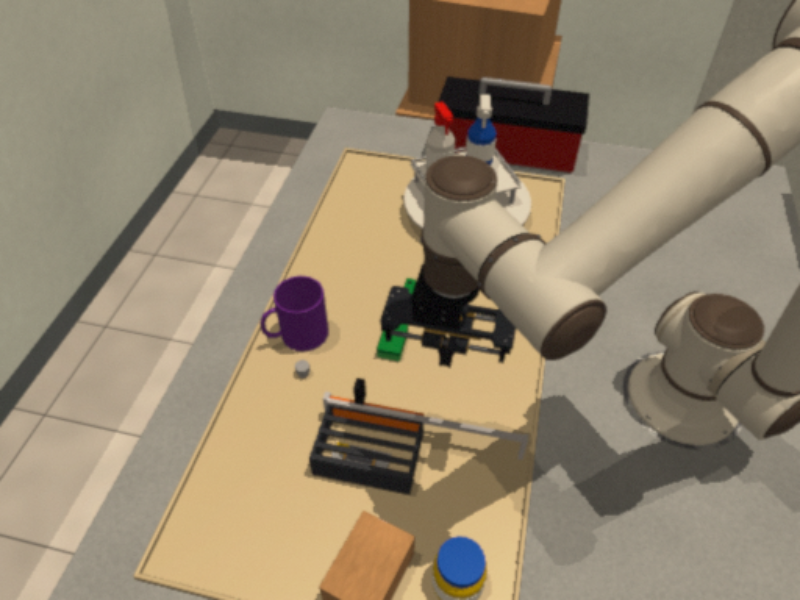

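The final view shows the door shut (tab at 360,390), the trap at the back of the hood (about 360,457), the brush flat in front of the hood at (395,330), and the bystanders where they started.

```bash
python3 -c "
from station import *
print(finish_job())"
```

```text
the job is handed in; nothing more can be done
None
```

The whole task was carried out and handed in at about 30 s of the 64 s allowed; the system gave no verdict. I took the brush by its head, set it on the tray and took it again by its handle. Then I pushed the trap to the back of the hood, laid the brush flat in front of it and shut the door.

**Last checks:**
- **Trap:** its visible part lies near y = 0.272, and I estimate flush at about 0.273. It lies straight.
- **Brush:** flat on the tray and let go, with its front end about 140 mm out of the hood's mouth.
- **Door:** it stopped against the jamb, with the push force rising to 10 N and no further movement.
- **Bystanders:** all within about 10 mm of where they started. The network misplaced the aerator in the last picture, reporting it on the hood, but the picture shows it unmoved.

**What went wrong or disagreed:**
- **Missed grasps:** the first two closed above the brush head without moving it. Camera depth showed the fingertips about 16 mm above the reported tool point, where the description says 11 mm below it. I allowed for that 27 mm difference from then on.
- **Trap off line:** it drifted toward one side wall of the hood partway through, so I re-engaged and pushed diagonally to centre it.

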